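# Pile the petri dishes, then free the sagging gate bolt and hold the drying cage ajar

### The arm

A 7-joint arm with a two-finger parallel gripper is mounted at the origin on a cart in front of the work surface, level with it; the furniture and walls round the work are solid. World frame = base frame: x ahead of the robot, y to its left, z up, the work surface at z = 0. Lengths are in m, angles in rad, forces in N, time in s.
With the tool pointing down it reaches from about 0.425 to 0.825 m from the base axis. Payload 3.6 kg.
Tool frame: the origin (TCP) lies at the very end of the fingers, on their centre line; the grasp point (between the pads) lies 19 mm behind it; z points along the fingers, y is the line along which they close (so a half turn about z gives the same grasp; the last joint's range is limited). The gripper opens to 85 mm and grips with 20 to 120 N. Pads are 22 mm wide; open, the fingers measure 114 mm over their backs; the gripper's body (76 mm by 85 mm) begins 54 mm behind the grasp point. The pads swing forward as they close: fully open they stand 13 mm farther back than shut.
Start: joints at [-1.27, 0.615, -0.013, 1.423, 0.008, 1.103, -0.04], TCP at [0.209, 0.615, 0.193] pointing down, gripper open.
Joint ranges: [-3.12, 3.12], [-0.3, 2.06], [-1.34, 1.32], [0.26, 2.42], [-1.36, 4.5], [0.01, 1.98], [-2.84, 2.84]. Speed limits (rad/s): [2.79, 2.79, 3.14, 3.14, 3.14, 3.14, 3.14].

### API

Orientations are given as a unit quaternion [x, y, z, w].
In Python, from bench import robot, grab_frame, calibration, job gives the robot as it stands.
- The arm moves only by the tool servo_tool, never from a script. Its argument "deltas" is text: rows parted by semicolons, each of 7 numbers parted by spaces: the shift along the tool's x, y, z in m, then the turn, a rotation vector about the tool's x, y, z in rad, then the closure in counts, from 0 (fully open) to 255 (shut). In form: dx dy dz ax ay az fingers; .... A call has exactly 10 rows; each row is the pose to reach, as a shift and turn from the pose commanded when the call began, along the tool's axes at that moment; what a row does not reach only later rows make up. A row lasts 1/12 s, in which the tool goes at most 41.7 mm and 7.16 degrees, less where a joint would pass 70% of its speed; a pose out of reach is approached as far as the arm can. A call with a gripper value outside its range is refused whole. The fingers move at their own pace and stop on an object; "newtons" is the grip in N (left out, the last holds). Time passes only in rows, so rows that repeat a pose let the fingers close, or fill a call up. It gives the time, the measured TCP pose, the force, the opening and the grip force at its end, in the units of the state.
- robot.state(): the state, without advancing time (a new reading comes with each control period).
- grab_frame(name): name is "scene" or "top"; returns (picture, depth): 480x640x3 uint8, red, green, blue; 480x640 float32, m along the optical axis (not along the pixel's ray), 0 where there is no reading.
- calibration(name): a dict with "fx", "fy", "cx", "cy" (pixels), "pose" (4x4, takes a point from camera to world coordinates). Camera axes: x right, y down, z forward; pixel columns grow to the right and rows downward; lengths in m; the calibration is good to about 2 mm. A picture is of the moment at which its call begins. calibration takes no time and is no camera call.
- job.job_done(): hands the job in; it is judged then, once.
The state is a dict: "time_s": time; "joints": joint angles; "qd": joint speeds; "joint_efforts": joint torques, N m; "tool_pos": TCP position; "ee_rot": TCP orientation; "force": force on the tool from outside, world axes, zero at the start; "wrist_torque": the same for the moment, N m; "width": finger opening in m; "finger_force": force on a finger pad.
Only numpy, scipy, OpenCV 4.12 (cv2) and the standard library are available. Lean on these libraries where they do the work, as an engineer would, in place of code of your own. Each camera call takes 0.05 s, during which the arm holds its last target. There are 200 camera calls.

### The job

Get a pile of dishes ready to go into the drying cage: stack the two loose petri dishes squarely on the one standing in the middle of the green tile, leaving that one where it is. Then unbolt the cage's blue gate - the bolt has sagged and its nose catches behind the keeper's bent-up lip, so lift it by its red knob while drawing it back, fully clear of the keeper - and pull the gate ajar against its closing spring, about 25 degrees. Finish while still holding the gate there, ready for a colleague to slide the pile in; leave the timer, marker and tape roll alone.

Things in the scene. Friction and masses are not known exactly. Their poses are not given: they have to be found in the camera images.
- dish_base_centre (a point): centre (6 mm above the underside) of the clear round petri dish, 56 mm across and 12 mm high, that stands loose in the middle of the green tile; z axis up
- dish_1_centre (a point): centre (6 mm above the underside) of a loose clear petri dish, 56 mm across and 12 mm high, 40 g or so, lying flat on the worktop; its top carries another dish like a flat surface (dishes do not nest: each adds 12 mm to a pile); either loose dish may go on first
- dish_2_centre (a point): the same for the other loose petri dish, same size
- tile: fixed green plastic tile, 80 x 80 x 6 mm, on the worktop left of the cage; origin at the centre of its underside; may be turned a little about the vertical
- cage: fixed drying cage, 160 (x) x 260 (y) x 118 mm high, steel roof, clear sides; origin at the centre of its underside, z up; its front with the blue barred gate faces its own -x, its +y is the robot's left. The gate is 185 mm wide, hinged upright at its right (-y) end; its free edge is next to the post that carries the brass keeper
- keeper_lip (a point): middle of the top edge of the keeper's bent-up lip, 86 mm above the worktop, 5 mm thick. The bolt lies level along the gate's front; its nose, turned down 9 mm below the rod, sits behind this lip and overlaps it by 7.5 mm when sagged. The keeper is open at the top; its front cheek keeps the gate shut until the bolt is drawn back more than 25 mm
- gate_hinge (a point): point on the gate's vertical hinge axis
- bolt_knob (a point): centre of the bolt's red upright round knob, 18 mm diameter, 40 mm high; this point is 21 mm below its top, 151 mm above the worktop with the bolt sagged (33 mm above the cage's roof), nothing above or beside it. Its x, y axes turn with the gate (the cage's when shut); the bolt draws back along its -y, towards the hinge; pulling the knob also pulls the gate
- bolt (a joint): how far the bolt is drawn back, m: 0 fully home to 0.038 fully back; slides with about 1 N friction and stays where left
- bolt_lift (a joint): how far the bolt is lifted in its worn guides, m: 0 sagged to 0.014 fully up; it drops again by its own weight (150 g). It must be lifted more than 7.5 mm for the nose to pass the lip, which it does between 0.008 and 0.028 drawn back
- gate (a joint): opening angle of the gate, rad: 0 shut to 1.2, swinging its free edge towards the robot (turns counter-clockwise seen from above); a spring of 0.5 N m/rad, already 0.18 N m when shut, pulls it shut if let go
- timer_mid (a point): bystander: square white lab timer, 63 x 63 x 21 mm, loose on the worktop; this point at its centre
- marker_mid (a point): bystander: white marker pen with red cap, 137 mm long, 18 mm thick, loose; this point at its centre
- tape_mid (a point): bystander: roll of white label tape, 68 mm across, 18 mm high, loose; this point at its centre
Mind the look-alikes: they are no part of the job. Leave any pink look-alike of the part that bears dish_2_centre alone. What is shaped like the part that bears dish_1_centre but purple is not meant.

How it is judged:
On the way, in this order (a step that is already met when the one before it is completed fails the run):
1. both loose dishes are stacked squarely on the dish on the tile and let go (((z of dish_1_centre in the frame of dish_base_centre between 0.009 and 0.015 m and z of dish_2_centre in the frame of dish_base_centre between 0.02 and 0.028 m) or (z of dish_2_centre in the frame of dish_base_centre between 0.009 and 0.015 m and z of dish_1_centre in the frame of dish_base_centre between 0.02 and 0.028 m)) and horizontal distance between each of dish_1_centre, dish_2_centre and dish_base_centre below 0.007 m and angle between each of dish_1_centre, dish_2_centre, dish_base_centre's own z axis and vertical below 0.08 rad and contact force between the fingers and dish_1 below 0.05 N and contact force between the fingers and dish_2 below 0.05 N and horizontal distance between dish_base_centre and tile below 0.012 m), for 0.2 s.
2. the bolt is drawn back clear of the keeper (value of joint bolt above 0.026 m), for 0.2 s.
At the end, for the whole second after the job is handed in: The three dishes stand in one flat pile (axes of the upper two within 7 mm of the lowest's, the lowest within 12 mm of the tile's centre), not touched by the fingers; the bolt is drawn back more than 25 mm; the fingers hold the gate (more than 0.5 N) still, 15 to 35 degrees (0.26 to 0.61 rad) open (all of step 1 and value of joint gate between 0.26 and 0.61 rad and velocity of joint gate between -0.1 and 0.1 rad/s and value of joint bolt above 0.025 m and contact force between the fingers and gate above 0.5 N); the arm keeps its last pose, push and grip.
It fails at once if the timer is shifted by more than 25 mm (distance of timer_mid from where it was at the start of the episode above 0.025 m).
It fails at once if the marker is shifted by more than 25 mm (distance of marker_mid from where it was at the start of the episode above 0.025 m).
It fails at once if the tape roll is shifted by more than 25 mm (distance of tape_mid from where it was at the start of the episode above 0.025 m).
It also fails if it takes over 54 s, if anything falls off the work surface, if the arm or the gripper's body presses on something with over 40 N, if the wrist force passes 120 N, or if a joint passes its speed limit or range.

## Working session

There is one attempt and no reset: what is moved stays moved. The work goes in short steps, Python scripts to look and compute and a tool call to move; the robot and the scene stay as the last step left them, time stands still between calls to the robot, and variables do not carry over. Pictures are saved under pics/ and viewed, at most 10 in all, crops included, and the job is handed in when it is done.

Besides the shell and the picture viewer there is one more tool, called by a JSON object that holds its "name" and its "arguments". servo_tool: Moves the arm, as the interface text tells. Its arguments: {"type":"object","properties":{"deltas":{"type":"string"},"newtons":{"type":"number"}},"required":["deltas"]}

```bash
mkdir -p pics; ls; python3 - <<'E'
from bench import robot, grab_frame, calibration
import cv2,numpy as np
print(robot.state())
for n in("scene","top"):
    p,d=grab_frame(n); cv2.imwrite(f"pics/{n}0.png",p[:,:,::-1]); np.savez(f"pics/{n}0.npz",p=p,d=d)
    c=calibration(n); print(n,{k:np.round(v,4) for k,v in c.items()})
E
```

```text
pics
{'time_s': 0.0, 'joints': array([-1.26951926,  0.61593349, -0.01264901,  1.42490064,  0.00808892,
        1.10339541, -0.04039816]), 'qd': array([ 0.00026596, -0.0019973 , -0.00089222,  0.00035973,  0.00096845,
        0.00052418,  0.00017162]), 'joint_efforts': array([-7.51384032e-04, -4.69202363e+01,  2.58987928e-01, -1.71037799e+01,
        1.00201732e-02,  9.66713793e-03,  5.28538749e-06]), 'tool_pos': array([0.20895444, 0.61458627, 0.19192833]), 'ee_rot': array([ 1.63111308e-01,  9.86606825e-01, -1.27707582e-03, -2.06624518e-04]), 'force': array([ 0.12032771, -0.04103971,  0.0146846 ]), 'wrist_torque': array([ 1.80731762e-02, -2.03154643e-05, -4.46269430e-02]), 'finger_force': 0.0, 'width': 0.08546907617398514}
scene {'fx': np.float64(483.3852), 'fy': np.float64(483.3852), 'cx': np.float64(325.4469), 'cy': np.float64(237.1834), 'pose': array([[-0.7017, -0.5439,  0.4601, -0.1074],
       [-0.7124,  0.5314, -0.4583,  0.595 ],
       [ 0.0048, -0.6494, -0.7604,  1.1335],
       [ 0.    ,  0.    ,  0.    ,  1.    ]])}
top {'fx': np.float64(525.6181), 'fy': np.float64(525.6181), 'cx': np.float64(332.986), 'cy': np.float64(241.8817), 'pose': array([[-0.0381, -0.9757,  0.216 ,  0.2192],
       [-0.9993,  0.0365, -0.0117,  0.0058],
       [ 0.0035, -0.2163, -0.9763,  1.4244],
       [ 0.    ,  0.    ,  0.    ,  1.    ]])}
```

View pics/scene0.png

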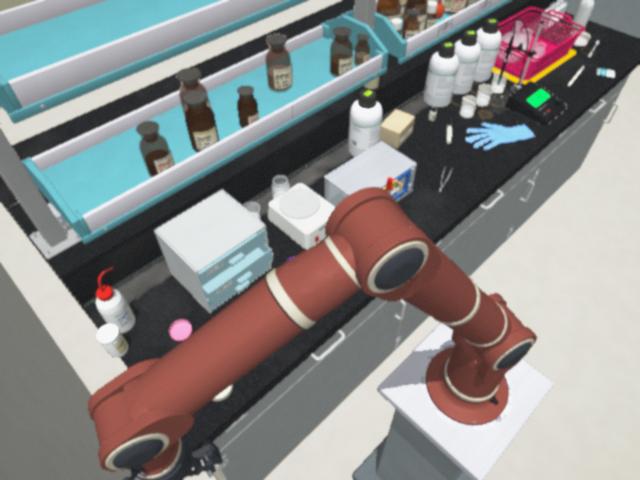

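View pics/top0.png

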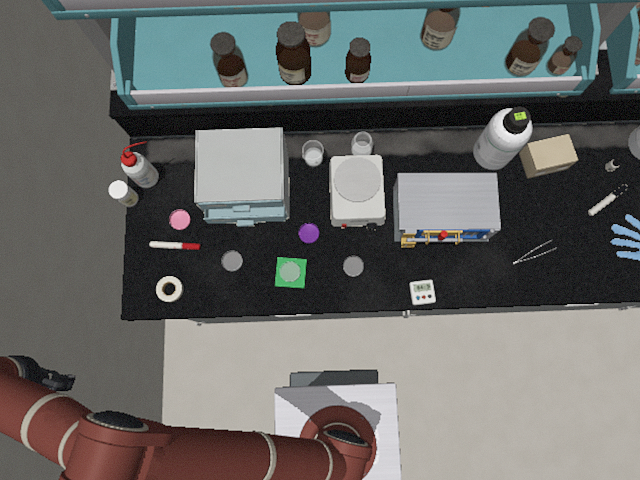

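The top view shows the loose dishes at (232,261) and (353,266), and the base dish on the green tile at (291,271). The cage is at (447,205) with its red knob near (443,235). The timer is at (423,292), the marker at (175,246) and the tape at (169,289). The scene camera is largely blocked by the arm.

```bash
cat > h.py <<'E'
import numpy as np,cv2
from bench import robot, grab_frame, calibration
def ray(n,u,v,z):
    c=calibration(n); T=c["pose"]; r=T[:3,:3]@np.array([(u-c["cx"])/c["fx"],(v-c["cy"])/c["fy"],1]); o=T[:3,3]
    return o+r*(z-o[2])/r[2]
def proj(n,P):
    c=calibration(n); T=c["pose"]; q=T[:3,:3].T@(np.asarray(P)-T[:3,3]); return c["fx"]*q[0]/q[2]+c["cx"],c["fy"]*q[1]/q[2]+c["cy"]
E
python3 - <<'E'
from h import *
f=np.load("pics/top0.npz");p=f["p"];d=f["d"]
hsv=cv2.cvtColor(p,cv2.COLOR_RGB2HSV)
def blobs(m,roi,amin=20):
    u0,v0,u1,v1=roi; k=np.zeros_like(m);k[v0:v1,u0:u1]=m[v0:v1,u0:u1]
    for c in cv2.findContours(k,cv2.RETR_EXTERNAL,cv2.CHAIN_APPROX_NONE)[0]:
        if cv2.contourArea(c)>amin: yield c
gray=cv2.cvtColor(p,cv2.COLOR_RGB2GRAY)
nb=(gray>55).astype(np.uint8)
for name,roi,z in (("d1",(215,245,250,280),.012),("d2",(335,248,372,285),.012)):
    for c in blobs(nb,roi,100):
        e=cv2.fitEllipse(c); print(name,np.round(e,1).tolist() if 0 else e, ray("top",*e[0],z).round(4))
g=cv2.inRange(hsv,(45,80,50),(80,255,255))
for c in blobs(g,(260,240,325,305),200):
    r=cv2.minAreaRect(c); print("tile",r,ray("top",*r[0],.006).round(4)); print([ray("top",*q,.006)[:2].round(4) for q in cv2.boxPoints(r)])
red=cv2.inRange(hsv,(0,150,80),(8,255,255))|cv2.inRange(hsv,(172,150,80),(180,255,255))
for c in blobs(red,(395,170,500,255),5):
    print("red",cv2.boundingRect(c),[ray("top",*c.reshape(-1,2).mean(0),z).round(4) for z in(.15,.172)])
gr=cv2.inRange(hsv,(0,0,120),(180,60,255))
for c in blobs(gr,(390,165,505,235),800):
    r=cv2.minAreaRect(c); print("roof",r,[ray("top",*q,.118)[:2].round(4) for q in cv2.boxPoints(r)])
im=cv2.resize(p[160:310,215:515],None,fx=2.6,fy=2.6,interpolation=cv2.INTER_CUBIC); cv2.imwrite("pics/crop.png",im[:,:,::-1])
E
```

```text
d1 ((231.50990295410156, 260.38232421875), (20.879140853881836, 20.942428588867188), 78.50402069091797) [0.4904 0.2677 0.012 ]
d2 ((352.9901428222656, 265.6480712890625), (20.498987197875977, 20.777347564697266), 8.150290489196777) [ 0.4634 -0.063   0.012 ]
tile ((290.193115234375, 272.18280029296875), (30.311603546142578, 30.062467575073242), 4.763641834259033) [0.4528 0.1088 0.006 ]
[array([0.4168, 0.1539]), array([0.4993, 0.1459]), array([0.4892, 0.0632]), array([0.4069, 0.0722])]
red (438, 231, 10, 9) [array([ 0.5085, -0.2821,  0.15  ]), array([ 0.5035, -0.2771,  0.172 ])]
roof ((449.0, 203.0), (60.0, 102.0), 90.0) [array([ 0.6868, -0.1872]), array([ 0.677 , -0.4549]), array([ 0.5156, -0.4376]), array([ 0.5253, -0.1768])]
```

View pics/crop.png

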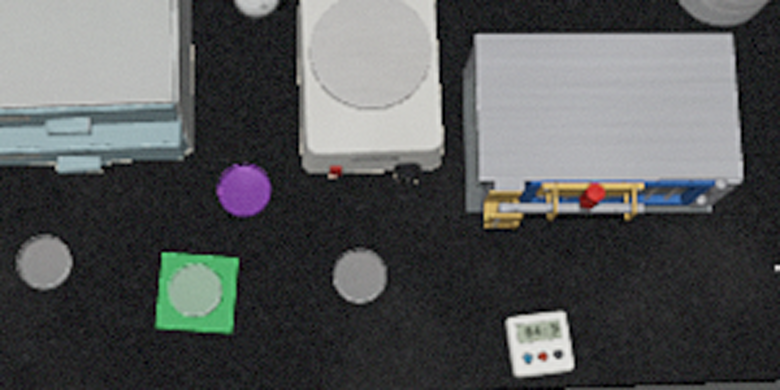

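The crop confirms all three dishes, with the base dish inside the tile at crop (195,290). The knob tilts from crop (597,188) to (590,205), the keeper is at (500,208), and the hinge end is near (712,200).

```bash
cat >> h.py <<'E'
from scipy.spatial.transform import Rotation as R
def delta(P,yaw=0.0):
    """tool delta to world TCP P, tool pointing down, closing line at azimuth yaw"""
    s=robot.state(); A=R.from_quat(s["ee_rot"])
    B=R.from_euler("z",yaw)*R.from_matrix([[0,1,0],[1,0,0],[0,0,-1]])
    print("t",round(s["time_s"],2),"pos",s["tool_pos"].round(4),"d",A.inv().apply(np.array(P)-s["tool_pos"]).round(4),"rv",(A.inv()*B).as_rotvec().round(4),"w",round(s["width"],4),"F",s["force"].round(1))
E
python3 - <<'E'
from h import *
f=np.load("pics/top0.npz");p=f["p"]
hsv=cv2.cvtColor(p,cv2.COLOR_RGB2HSV)
g=cv2.inRange(hsv,(45,80,50),(80,255,255))
c=max(cv2.findContours(g[240:305,260:325],cv2.RETR_EXTERNAL,cv2.CHAIN_APPROX_NONE)[0],key=cv2.contourArea)
sat=hsv[:,:,1].copy(); k=np.zeros_like(g); cv2.drawContours(k[240:305,260:325],[c],-1,255,-1)
print(sat[272,272:308])
t=cv2.threshold(sat[k>0].reshape(1,-1),0,255,cv2.THRESH_OTSU)[0]; print(t)
m=((sat<t)&(cv2.erode(k,np.ones((3,3)))>0)).astype(np.uint8)
for c in cv2.findContours(m,cv2.RETR_EXTERNAL,cv2.CHAIN_APPROX_NONE)[0]:
    if cv2.contourArea(c)>60: e=cv2.fitEllipse(c); print("base",e,ray("top",*e[0],.012).round(4))
for n,u,v in(("A",231.5,260.4),("B",353,265.65)): print(n,ray("top",u,v,.006).round(4))
for n,u,v in(("timer",423,292),("marker",175,246),("tape",169,289)): print(n,ray("top",u,v,.01).round(3))
delta([.489,.268,.15])
E
```

```text
[ 38  58 109  44 144 143 148  97  48  34  40  39  38  38  38  39  37  36
  37  36  39  40  37  38  42  37  37  26  79 147 133 132 140 145  85  94]
87.0
base ((289.6640930175781, 271.3221740722656), (19.76284408569336, 19.97928237915039), 175.63967895507812) [0.4542 0.1097 0.012 ]
A [0.4915 0.2688 0.006 ]
B [ 0.4644 -0.0633  0.006 ]
timer [ 0.385 -0.249  0.01 ]
marker [0.537 0.423 0.01 ]
tape [0.418 0.436 0.01 ]
t 0.1 pos [0.209  0.6147 0.192 ] d [-0.3767 -0.238   0.0426] rv [-0.002   0.0015  1.243 ] w 0.0853 F [-0.2 -0.6  0.5]
```

{"name": "servo_tool", "arguments": {"deltas": "-0.038 -0.024 0 0 0 0.124 0; -0.075 -0.048 0 0 0 0.248 0; -0.113 -0.072 0 0 0 0.372 0; -0.15 -0.096 0 0 0 0.496 0; -0.188 -0.12 0 0 0 0.62 0; -0.226 -0.143 0 0 0 0.744 0; -0.263 -0.167 0 0 0 0.868 0; -0.3 -0.19 0 0 0 0.992 0; -0.338 -0.214 0 0 0 1.116 0; -0.376 -0.238 0.01 -0.002 0.001 1.24 0", "newtons": 25}}

```text
time_s: 0.93
tool_pos: [0.472, 0.29, 0.188]
ee_rot: [0.708, 0.706, 0.002, -0.0]
force: [0.7, 0.6, -0.3]
width: 0.0854
finger_force: 0.0
```

```bash
python3 - <<'E'
from h import *
delta([.491,.2685,.10])
p,d=grab_frame("top"); cv2.imwrite("pics/t1.png",p[150:330,150:510][:,:,::-1])
p,d=grab_frame("scene"); cv2.imwrite("pics/s1.png",p[:,:,::-1])
E
```

```text
t 0.93 pos [0.472 0.29  0.188] d [-0.0217  0.0188  0.0879] rv [ 0.0026 -0.0031 -0.0028] w 0.0854 F [ 0.7  0.6 -0.3]
```

{"name": "servo_tool", "arguments": {"deltas": "0 0.002 0.02 0 0 0 0; 0 0.002 0.04 0 0 0 0; 0 0.002 0.06 0 0 0 0; 0 0.002 0.08 0 0 0 0; 0 0.002 0.1 0 0 0 0; 0 0.002 0.12 0 0 0 0; 0 0.002 0.13 0 0 0 0; 0 0.002 0.13 0 0 0 0; 0 0.002 0.13 0 0 0 0; 0 0.002 0.13 0 0 0 0"}}

```text
time_s: 1.87
tool_pos: [0.4735, 0.292, 0.0582]
ee_rot: [0.706, 0.708, 0.002, -0.0]
force: [1.0, 0.4, -0.1]
width: 0.0853
finger_force: 0.0
```

```bash
python3 - <<'E'
from h import *
delta([.4915,.2688,.001])
E
```

```text
t 1.87 pos [0.4735 0.292  0.0582] d [-0.0234  0.0178  0.0572] rv [ 0.0027 -0.0028  0.0032] w 0.0853 F [ 1.   0.4 -0.1]
```

{"name": "servo_tool", "arguments": {"deltas": "-0.012 0.009 0 0 0 0 0; -0.0234 0.0178 0.01 0 -0.003 0.003 0; -0.0234 0.0178 0.03 0.002 -0.003 0.003 0; -0.0234 0.0178 0.045 0.002 -0.003 0.003 0; -0.0234 0.0178 0.056 0.002 -0.003 0.003 0; -0.0234 0.0178 0.056 0.002 -0.003 0.003 0; -0.0234 0.0178 0.056 0.002 -0.003 0.003 0; -0.0234 0.0178 0.056 0.002 -0.003 0.003 0; -0.0234 0.0178 0.056 0.002 -0.003 0.003 0; -0.0234 0.0178 0.056 0.002 -0.003 0.003 0"}}

```text
time_s: 2.7
tool_pos: [0.4912, 0.2688, 0.0021]
ee_rot: [0.707, 0.707, 0.0, 0.0]
force: [-0.2, -0.2, -0.1]
width: 0.0853
finger_force: 0.0
```

```bash
python3 - <<'E'
from h import *
delta([.4915,.2688,.001])
E
```

```text
t 2.7 pos [0.4912 0.2688 0.0021] d [-0.      0.0003  0.0011] rv [0.0006 0.0002 0.0003] w 0.0853 F [-0.2 -0.2 -0.1]
```

Close on it, then lift slightly once closed.

{"name": "servo_tool", "arguments": {"deltas": "0 0 0 0 0 0 255; 0 0 0 0 0 0 255; 0 0 0 0 0 0 255; 0 0 0 0 0 0 255; 0 0 0 0 0 0 255; 0 0 0 0 0 0 255; 0 0 0 0 0 0 255; 0 0 0 0 0 0 255; 0 0 0 0 0 0 255; 0 0 0 0 0 0 255", "newtons": 25}}

```text
time_s: 3.53
tool_pos: [0.4906, 0.2683, 0.0012]
ee_rot: [0.707, 0.707, -0.001, 0.0]
force: [-0.2, 0.4, 0.3]
width: -0.0003
finger_force: 0.0
```

```bash
python3 - <<'E'
from h import *
p,d=grab_frame("top"); q,d=grab_frame("scene")
a=cv2.resize(p[180:330,140:400],(780,450),interpolation=cv2.INTER_CUBIC)
cv2.imwrite("pics/t2.png",a[:,:,::-1])
E
```

```text
(no output)
```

View pics/t2.png

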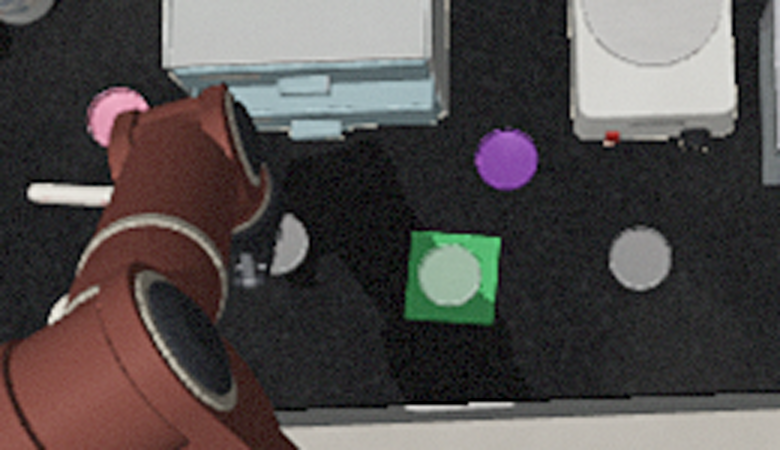

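```bash
python3 - <<'E'
from h import *
s=robot.state(); print(s["joints"].round(3), proj("top",s["tool_pos"]),proj("scene",s["tool_pos"]))
for z in(0,.05,.1): print(ray("top",223,269,z).round(3))
p,d=grab_frame("scene"); u,v=map(int,proj("scene",[.491,.268,0])); print(u,v)
c=calibration("scene")
u0=max(u-100,0);v0=max(v-75,0)
cv2.imwrite("pics/s2.png",cv2.resize(p[v0:v0+150,u0:u0+200],(800,600),interpolation=cv2.INTER_CUBIC)[:,:,::-1]); print(u0,v0)
E
```

```text
[-0.688  0.745  0.235  1.874 -0.302  0.558 -0.256] (np.float64(231.99626663555773), np.float64(261.03740917327593)) (np.float64(253.152298238798), np.float64(326.0890626468447))
[0.47  0.293 0.   ]
[0.461 0.283 0.05 ]
[0.452 0.273 0.1  ]
253 326
153 251
```

View pics/s2.png

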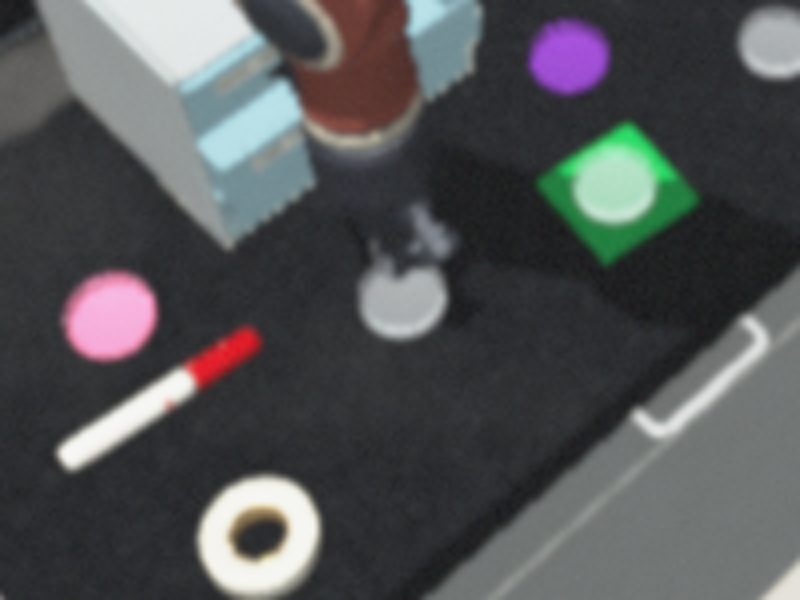

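The view shows the dish unmoved at crop (403,298). The fingers are just above and behind it, with tips near crop (405,268). I'll check their height by depth.

```bash
python3 - <<'E'
from h import *
for n in("scene","top"):
    p,d=grab_frame(n); c=calibration(n)
    v,u=np.mgrid[0:480,0:640]; P=np.stack([(u-c["cx"])/c["fx"]*d,(v-c["cy"])/c["fy"]*d,d,np.ones_like(d)],-1)@c["pose"].T
    m=(d>0)&(np.hypot(P[...,0]-.491,P[...,1]-.268)<.06)&(P[...,2]>.015)&(P[...,2]<.16)
    z=P[m]; print(n,len(z))
    for a in np.arange(.015,.15,.01):
        k=z[(z[:,2]>=a)&(z[:,2]<a+.01)]
        if len(k): print(a.round(3),len(k),k[:,:2].min(0).round(3),k[:,:2].max(0).round(3))
    for uu,vv in ([(254,318),(254,314),(260,312),(262,308),(254,327)] if n=="scene" else [(223,269),(221,266),(235,261)]): print(uu,vv,P[vv,uu,:3].round(3),p[vv,uu])
E
```

```text
scene 333
0.015 11 [0.459 0.244] [0.514 0.296]
0.035 3 [0.489 0.277] [0.498 0.277]
0.045 14 [0.478 0.265] [0.496 0.279]
0.055 12 [0.474 0.273] [0.497 0.279]
0.065 7 [0.482 0.273] [0.497 0.278]
0.075 5 [0.481 0.277] [0.496 0.279]
0.085 36 [0.458 0.258] [0.522 0.281]
0.095 25 [0.452 0.264] [0.515 0.282]
0.105 26 [0.444 0.275] [0.503 0.284]
0.115 26 [0.437 0.274] [0.508 0.284]
0.125 50 [0.431 0.257] [0.485 0.286]
0.135 59 [0.432 0.255] [0.483 0.287]
0.145 47 [0.444 0.258] [0.474 0.287]
254 318 [0.458 0.279 0.094] [77 79 82]
254 314 [0.459 0.277 0.109] [55 56 63]
260 312 [0.437 0.272 0.138] [104 110 117]
262 308 [0.447 0.258 0.129] [116 121 129]
254 327 [ 0.489  0.268 -0.002] [172 174 175]
top 190
0.015 4 [0.466 0.241] [0.512 0.26 ]
0.045 8 [0.481 0.257] [0.498 0.261]
0.055 4 [0.479 0.257] [0.492 0.262]
0.065 1 [0.481 0.261] [0.481 0.261]
0.075 3 [0.475 0.257] [0.481 0.261]
0.085 12 [0.461 0.254] [0.479 0.266]
0.095 11 [0.456 0.252] [0.479 0.263]
0.105 14 [0.447 0.251] [0.541 0.266]
0.115 16 [0.444 0.251] [0.545 0.28 ]
0.125 59 [0.431 0.255] [0.548 0.282]
0.135 31 [0.433 0.255] [0.464 0.278]
0.145 24 [0.446 0.256] [0.461 0.277]
223 269 [0.444 0.264 0.143] [108 109 112]
221 266 [0.452 0.269 0.145] [115 119 125]
235 261 [0.49  0.26  0.002] [148 146 145]
```

Fingertip depth bottoms out at about 0.02–0.035, although the reported TCP z is about 0.002. The tips appear to sit roughly 2 cm higher than reported. I'll open and descend 12 mm, watching the force.

{"name": "servo_tool", "arguments": {"deltas": "0 0 0 0 0 0 0; 0 0 0 0 0 0 0; 0 0 0 0 0 0 0; 0 0 0 0 0 0 0; 0 0 0 0 0 0 0; 0 0 0 0 0 0 0; 0 0 0.003 0 0 0 0; 0 0 0.006 0 0 0 0; 0 0 0.009 0 0 0 0; 0 0 0.012 0 0 0 0"}}

```text
time_s: 4.62
tool_pos: [0.4904, 0.2683, -0.0113]
ee_rot: [0.707, 0.707, -0.001, -0.0]
force: [-0.0, -0.3, 0.1]
width: 0.0851
finger_force: 0.0
```

```bash
python3 - <<'E'
from h import *
delta([.4915,.2688,.001])
p,d=grab_frame("scene"); u,v=253,310
cv2.imwrite("pics/s3.png",cv2.resize(p[v-38:v+37,u-50:u+50],(800,600),interpolation=cv2.INTER_CUBIC)[:,:,::-1])
E
```

```text
t 4.62 pos [ 0.4904  0.2683 -0.0113] d [ 0.0005  0.0011 -0.0123] rv [-0.0014  0.0014  0.0001] w 0.0851 F [-0.  -0.3  0.1]
```

View pics/s3.png

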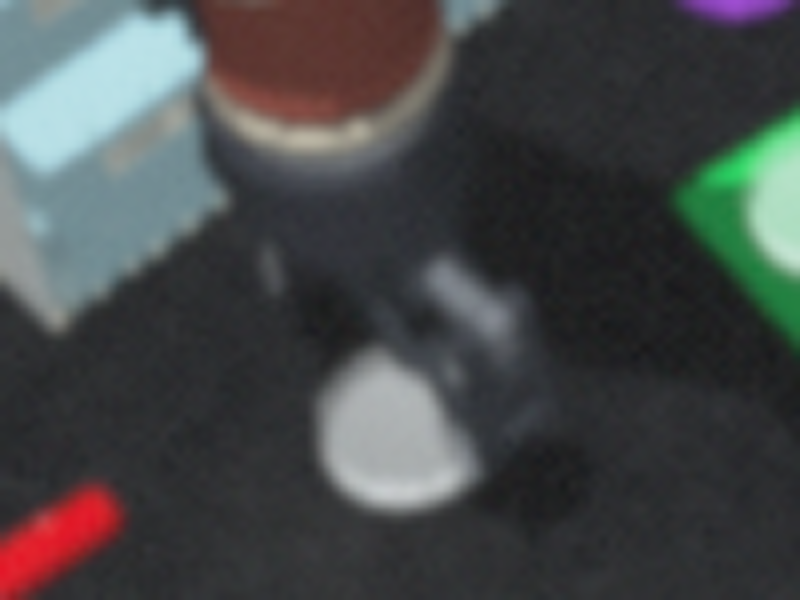

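The picture shows the open near finger beside the dish, with its tip at about px (265,330), and no contact yet.

```bash
python3 - <<'E'
from h import *
for y in (.257,.268,.279):
  for z in(0,.01,.02,.03): print(y,z,np.round(proj("scene",[.443,y,z]),1))
p,d=grab_frame("scene"); c=calibration("scene")
v,u=np.mgrid[0:480,0:640]; P=np.stack([(u-c["cx"])/c["fx"]*d,(v-c["cy"])/c["fy"]*d,d,np.ones_like(d)],-1)@c["pose"].T
m=(d>0)&(np.abs(P[...,1]-.268)<.02)&(P[...,0]>.42)&(P[...,0]<.46)&(P[...,2]>.006)&(P[...,2]<.08)
print(np.sort(P[m][:,2]).round(3)[:15], m.sum())
# bias of depth: table
t=P[330:345,275:290,2]; print("table z",np.median(t))
E
```

```text
0.257 0 [268. 335.]
0.257 0.01 [267.7 333.1]
0.257 0.02 [267.4 331.2]
0.257 0.03 [267.  329.3]
0.268 0 [264.8 337.7]
0.268 0.01 [264.5 335.8]
0.268 0.02 [264.1 333.9]
0.268 0.03 [263.8 331.9]
0.279 0 [261.6 340.3]
0.279 0.01 [261.2 338.4]
0.279 0.02 [260.8 336.5]
0.279 0.03 [260.4 334.6]
[0.006 0.045 0.045 0.046 0.047 0.049 0.049 0.05  0.05  0.051 0.051 0.052
 0.052 0.052 0.056] 33
table z 0.0006079920086379254
```

{"name": "servo_tool", "arguments": {"deltas": "0 0.001 0.003 0 0 0 0; 0 0.001 0.006 0 0 0 0; 0 0.001 0.009 0 0 0 0; 0 0.001 0.01 0 0 0 0; 0 0.001 0.01 0 0 0 255; 0 0.001 0.01 0 0 0 255; 0 0.001 0.01 0 0 0 255; 0 0.001 0.01 0 0 0 255; 0 0.001 0.01 0 0 0 255; 0 0.001 0.01 0 0 0 255", "newtons": 20}}

```text
time_s: 5.55
tool_pos: [0.4916, 0.2684, -0.0207]
ee_rot: [0.707, 0.707, -0.001, 0.0]
force: [0.3, -0.5, -0.2]
width: 0.0125
finger_force: 0.0
```

```bash
python3 - <<'E'
from h import *
delta([.4915,.2688,-.02])
p,d=grab_frame("scene"); u,v=253,310
cv2.imwrite("pics/s4.png",cv2.resize(p[v-38:v+37,u-50:u+50],(800,600),interpolation=cv2.INTER_CUBIC)[:,:,::-1])
E
```

```text
t 5.55 pos [ 0.4916  0.2684 -0.0207] d [ 0.0004 -0.0001 -0.0007] rv [-0.0009  0.0011  0.0001] w 0.0125 F [ 0.3 -0.5 -0.2]
```

View pics/s4.png

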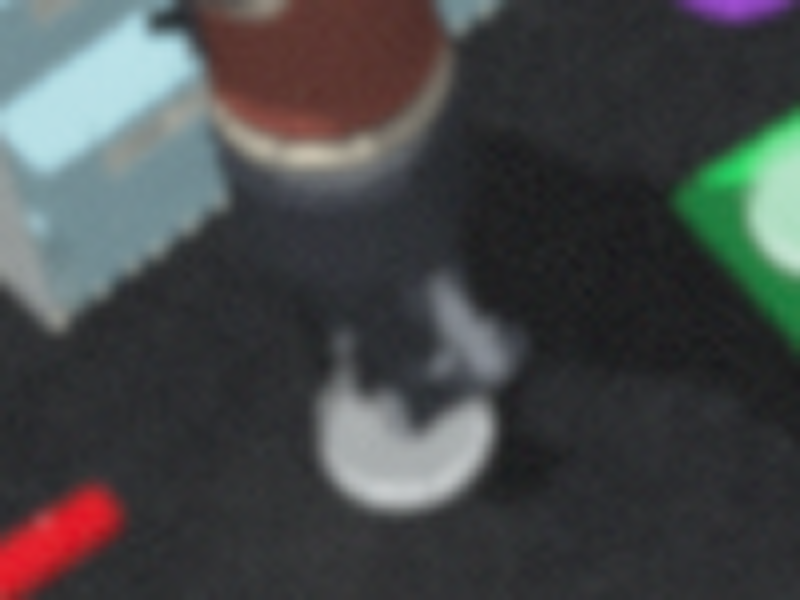

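The tips are right above the dish, tip at crop (412,430), and the dish has not moved. That puts the reported z about 34 mm too low, which agrees with the depth reading.

{"name": "servo_tool", "arguments": {"deltas": "0 0 0 0 0 0 0; 0 0 0 0 0 0 0; 0 0 0 0 0 0 0; 0 0 0 0 0 0 0; 0 0 0 0 0 0 0; 0 0 0 0 0 0 0; 0 0 0.004 0 0 0 0; 0 0 0.008 0 0 0 0; 0 0 0.012 0 0 0 0; 0 0 0.012 0 0 0 0"}}

```text
time_s: 6.43
tool_pos: [0.4907, 0.2679, -0.0339]
ee_rot: [0.707, 0.707, -0.002, -0.0]
force: [-1.0, 0.2, -0.2]
width: 0.0858
finger_force: 0.0
```

{"name": "servo_tool", "arguments": {"deltas": "0 0 0 0 0 0 255; 0 0 0 0 0 0 255; 0 0 0 0 0 0 255; 0 0 0 0 0 0 255; 0 0 0 0 0 0 255; 0 0 0 0 0 0 255; 0 0 0 0 0 0 255; 0 0 0 0 0 0 255; 0 0 0 0 0 0 255; 0 0 0 0 0 0 255"}}

```text
time_s: 7.27
tool_pos: [0.4917, 0.2683, -0.0324]
ee_rot: [0.707, 0.707, -0.001, 0.0]
force: [-0.3, -1.1, 5.0]
width: 0.0524
finger_force: 21.1
```

{"name": "servo_tool", "arguments": {"deltas": "0 0 -0.003 0 0 0 255; 0 0 -0.006 0 0 0 255; 0 0 -0.012 0 0 0 255; 0 0 -0.02 0 0 0 255; 0 0 -0.03 0 0 0 255; 0 0 -0.04 0 0 0 255; 0 0 -0.05 0 0 0 255; 0 0 -0.06 0 0 0 255; 0 0 -0.06 0 0 0 255; 0 0 -0.06 0 0 0 255"}}

```text
time_s: 8.1
tool_pos: [0.4921, 0.2687, 0.0281]
ee_rot: [0.707, 0.707, 0.0, 0.0]
force: [0.6, -0.3, -0.9]
width: 0.0524
finger_force: 21.0
```

```bash
python3 - <<'E'
from h import *
delta([.4542,.1097,.027])
p,d=grab_frame("scene"); q,_=grab_frame("top"); u,v=253,300
a=cv2.resize(p[v-38:v+37,u-50:u+50],(400,300),interpolation=cv2.INTER_CUBIC); b=cv2.resize(q[225:300,190:290],(400,300),interpolation=cv2.INTER_CUBIC)
cv2.imwrite("pics/s5.png",np.hstack([a,b])[:,:,::-1])
E
```

```text
t 8.1 pos [0.4921 0.2687 0.0281] d [-0.159  -0.0379  0.0012] rv [0.0005 0.0002 0.0002] w 0.0524 F [ 0.6 -0.3 -0.9]
```

View pics/s5.png

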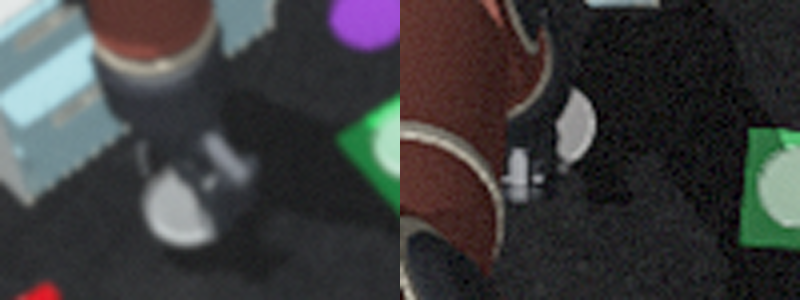

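The dish is held level between the fingers, left at (180,210) and right at (575,125).

{"name": "servo_tool", "arguments": {"deltas": "-0.01 -0.002 0 0 0 0 255; -0.03 -0.007 0 0 0 0 255; -0.055 -0.013 0 0 0 0 255; -0.08 -0.019 0 0 0 0 255; -0.105 -0.025 0 0 0 0 255; -0.13 -0.031 0 0 0 0 255; -0.15 -0.036 0 0 0 0 255; -0.159 -0.038 0.01 0 0 0 255; -0.159 -0.038 0.02 0 0 0 255; -0.159 -0.038 0.02 0 0 0 255"}}

```text
time_s: 9.03
tool_pos: [0.4516, 0.1071, 0.006]
ee_rot: [0.708, 0.706, -0.003, -0.001]
force: [-0.1, -0.4, -0.4]
width: 0.0526
finger_force: 21.1
```

```bash
python3 - <<'E'
from h import *
delta([.4542,.1097,-.0134])
T=robot.state()["tool_pos"]; zm=T[2]+.0324+.006
for n in("top","scene"):
    p,d=grab_frame(n); u,v=map(int,proj(n,[T[0],T[1],zm])); print(n,u,v)
    np.savez(f"pics/{n}6.npz",p=p)
    a=cv2.resize(p[v-37:v+38,u-50:u+50],(400,300),interpolation=cv2.INTER_CUBIC)
    g=[(int((q[0]-(u-50))*4+1.5),int((q[1]-(v-37))*4+1.5)) for q in (proj(n,[T[0]+.028*np.cos(t),T[1]+.028*np.sin(t),zm+.006]) for t in np.linspace(0,6.28,24))]
    b=[(int((q[0]-(u-50))*4+1.5),int((q[1]-(v-37))*4+1.5)) for q in (proj(n,[.4542+.028*np.cos(t),.1097+.028*np.sin(t),.018]) for t in np.linspace(0,6.28,24))]
    for q in g: cv2.circle(a,q,1,(255,0,0),-1)
    for q in b: cv2.circle(a,q,1,(255,255,0),-1)
    cv2.imwrite(f"pics/o_{n}.png",a[:,:,::-1])
cv2.imwrite("pics/o.png",np.hstack([cv2.imread("pics/o_top.png"),cv2.imread("pics/o_scene.png")]))
E
```

```text
t 9.03 pos [0.4516 0.1071 0.006 ] d [0.0026 0.0027 0.0194] rv [-0.0053  0.0029 -0.0028] w 0.0526 F [-0.1 -0.4 -0.4]
top 289 270
scene 307 290
```

View pics/o.png

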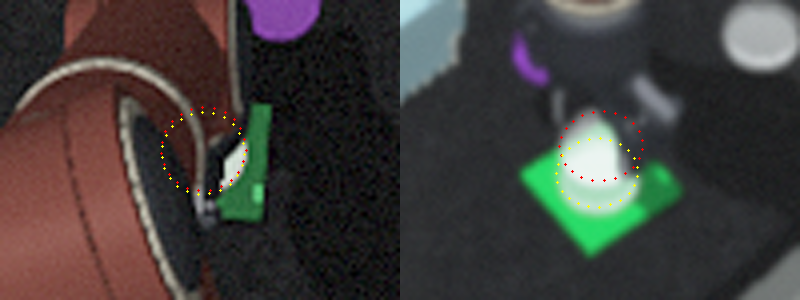

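```bash
python3 - <<'E'
from h import *
delta([.4542,.1097,-.0138])
E
```

```text
t 9.13 pos [0.453  0.1089 0.0071] d [0.0008 0.0013 0.0209] rv [-0.0026  0.0016 -0.0004] w 0.0526 F [ 0.1 -0.2 -0.4]
```

{"name": "servo_tool", "arguments": {"deltas": "0 0 0.005 0 0 0 255; 0 0 0.01 0 0 0 255; 0 0 0.014 0 0 0 255; 0 0 0.017 0 0 0 255; 0 0 0.019 0 0 0 255; 0 0 0.0205 0 0 0 255; 0 0 0.0215 0 0 0 255; 0 0 0.0215 0 0 0 255; 0 0 0.0215 0 0 0 255; 0 0 0.0215 0 0 0 255"}}

```text
time_s: 9.97
tool_pos: [0.4537, 0.1093, -0.014]
ee_rot: [0.707, 0.707, -0.001, 0.0]
force: [0.3, -0.4, -0.3]
width: 0.0524
finger_force: 21.1
```

{"name": "servo_tool", "arguments": {"deltas": "0 0 0.001 0 0 0 255; 0 0 0.001 0 0 0 150; 0 0 0.001 0 0 0 80; 0 0 0.001 0 0 0 60; 0 0 0.001 0 0 0 40; 0 0 0.001 0 0 0 0; 0 0 0.001 0 0 0 0; 0 0 0.001 0 0 0 0; 0 0 -0.02 0 0 0 0; 0 0 -0.05 0 0 0 0"}}

```text
time_s: 10.8
tool_pos: [0.4515, 0.1088, 0.0345]
ee_rot: [0.707, 0.707, -0.004, -0.002]
force: [-0.2, 0.1, 0.6]
width: 0.0856
finger_force: 0.0
```

```bash
python3 - <<'E'
from h import *
delta([.4644,-.0633,.03]); delta([.4644,-.0633,-.030])
E
```

```text
t 10.8 pos [0.4515 0.1088 0.0345] d [-0.1721  0.013   0.0049] rv [-0.0072  0.0029 -0.0001] w 0.0856 F [-0.2  0.1  0.6]
t 10.8 pos [0.4515 0.1088 0.0345] d [-0.172   0.0134  0.0649] rv [-0.0072  0.0029 -0.0001] w 0.0856 F [-0.2  0.1  0.6]
```

{"name": "servo_tool", "arguments": {"deltas": "-0.02 0.001 0 0 0 0 0; -0.05 0.003 0 0 0 0 0; -0.08 0.005 0 0 0 0 0; -0.11 0.007 0 0 0 0 0; -0.14 0.009 0 0 0 0 0; -0.165 0.01 0 0 0 0 0; -0.173 0.0105 0.01 0 0 0 0; -0.173 0.0105 0.03 0 0 0 0; -0.173 0.0105 0.045 0 0 0 0; -0.173 0.0105 0.045 0 0 0 0"}}

```text
time_s: 11.63
tool_pos: [0.4618, -0.0628, -0.0114]
ee_rot: [0.707, 0.707, -0.002, -0.002]
force: [-0.3, -0.2, -0.5]
width: 0.0859
finger_force: 0.0
```

```bash
python3 - <<'E'
from h import *
q,_=grab_frame("top")
delta([.4644,-.0633,-.0305])
hsv=cv2.cvtColor(q,cv2.COLOR_RGB2HSV)
# stack on tile
gray=cv2.cvtColor(q,cv2.COLOR_RGB2GRAY)
sat=hsv[:,:,1]; k=((sat<87)&(gray>60)).astype(np.uint8); z=np.zeros_like(k); z[250:295,265:318]=k[250:295,265:318]
for c in cv2.findContours(z,cv2.RETR_EXTERNAL,cv2.CHAIN_APPROX_NONE)[0]:
    if cv2.contourArea(c)>100: e=cv2.fitEllipse(c); print(e,ray("top",*e[0],.018).round(4),ray("top",*e[0],.03).round(4))
cv2.imwrite("pics/t7.png",cv2.resize(q[230:305,220:390],(680,300),interpolation=cv2.INTER_CUBIC)[:,:,::-1])
print(*[c.shape for c in [q]])
E
```

```text
t 11.68 pos [ 0.4625 -0.0628 -0.0103] d [-0.0005  0.002   0.0202] rv [-0.0051  0.0001  0.0007] w 0.0857 F [-0.5  0.5  0.4]
((289.6190490722656, 270.802001953125), (20.729625701904297, 21.054414749145508), 66.05967712402344) [0.4546 0.1094 0.018 ] [0.4526 0.1085 0.03  ]
(480, 640, 3)
```

The stack on the tile shows one clean circle centred at (.454,.109), so the first dish is on squarely.

{"name": "servo_tool", "arguments": {"deltas": "0 0.0005 0.006 0.001 0 0 0; 0 0.0005 0.013 0.001 0 0 0; 0 0.0005 0.0195 0.001 0 0 0; 0 0.0005 0.0195 0.001 0 0 0; 0 0.0005 0.0195 0.001 0 0 255; 0 0.0005 0.0195 0.001 0 0 255; 0 0.0005 0.0195 0.001 0 0 255; 0 0.0005 0.0195 0.001 0 0 255; 0 0.0005 0.0195 0.001 0 0 255; 0 0.0005 0.0195 0.001 0 0 255"}}

```text
time_s: 12.52
tool_pos: [0.4729, -0.0646, -0.0261]
ee_rot: [0.707, 0.707, 0.004, 0.006]
force: [5.4, -0.3, 8.8]
width: 0.0123
finger_force: 4.0
```

{"name": "servo_tool", "arguments": {"deltas": "0 0 0 0 0 0 255; 0 0 0 0 0 0 255; 0 0 -0.003 0 0 0 255; 0 0 -0.01 0 0 0 255; 0 0 -0.02 0 0 0 255; 0 0 -0.035 0 0 0 255; 0 0 -0.05 0 0 0 255; 0 0 -0.06 0 0 0 255; 0 0 -0.06 0 0 0 255; 0 0 -0.06 0 0 0 255"}}

```text
time_s: 13.35
tool_pos: [0.4644, -0.0635, 0.0322]
ee_rot: [0.707, 0.707, -0.001, -0.0]
force: [0.1, 0.7, -0.8]
width: 0.0003
finger_force: 0.0
```

```bash
python3 - <<'E'
from h import *
delta([.4540,.1094,.030])
E
```

```text
t 13.35 pos [ 0.4644 -0.0635  0.0322] d [ 0.173  -0.0104  0.0021] rv [-0.0015  0.0012  0.0001] w 0.0003 F [ 0.1  0.7 -0.8]
```

The fingers slipped over the dish, so they were a bit too high. I'll open and re-measure the dish.

{"name": "servo_tool", "arguments": {"deltas": "0.02 0 -0.02 0 0 0 0; 0.06 0 -0.04 0 0 0 0; 0.09 0 -0.06 0 0 0 0; 0.12 0 -0.06 0 0 0 0; 0.12 0 -0.06 0 0 0 0; 0.12 0 -0.06 0 0 0 0; 0.12 0 -0.06 0 0 0 0; 0.12 0 -0.06 0 0 0 0; 0.12 0 -0.06 0 0 0 0; 0.12 0 -0.06 0 0 0 0"}}

```text
time_s: 14.18
tool_pos: [0.4645, 0.0551, 0.0911]
ee_rot: [0.708, 0.706, -0.002, -0.0]
force: [0.4, -0.6, -0.3]
width: 0.0855
finger_force: 0.0
```

```bash
python3 - <<'E'
from h import *
q,_=grab_frame("top"); p,_=grab_frame("scene")
for n,im,roi in(("top",q,(320,235,400,300)),("scene",p,(320,215,410,300))):
    g=cv2.cvtColor(im,cv2.COLOR_RGB2GRAY); s=cv2.cvtColor(im,cv2.COLOR_RGB2HSV)[:,:,1]
    k=((g>(55 if n=="top" else 110))&(s<60)).astype(np.uint8); z=np.zeros_like(k); a,b,c_,d=roi; z[b:d,a:c_]=k[b:d,a:c_]
    for c in cv2.findContours(z,cv2.RETR_EXTERNAL,cv2.CHAIN_APPROX_NONE)[0]:
        if cv2.contourArea(c)>80: e=cv2.fitEllipse(c); print(n,np.round(e[0],1),np.round(e[1],1),ray(n,*e[0],.006).round(4))
P=ray("top",353,265.65,.006); print(proj("scene",P))
delta([.4644,-.0633,.03])
E
```

```text
top [353.3 271. ] [20.5 20.8] [ 0.4495 -0.0635  0.006 ]
scene [398.2 289.1] [22.4 39.2] [ 0.295  -0.0962  0.006 ]
scene [350.7 264.3] [16.8 18.9] [ 0.4488 -0.0641  0.006 ]
scene [403.  241.1] [15.7 23.4] [ 0.3984 -0.2426  0.006 ]
scene [350.4 219.9] [11.4 35.9] [ 0.5709 -0.1918  0.006 ]
(np.float64(346.6404716606171), np.float64(261.4388090252239))
t 14.28 pos [0.4647 0.0556 0.0913] d [-1.188e-01  1.000e-04  6.150e-02] rv [-0.0025  0.0015 -0.0017] w 0.0858 F [0.1 0.5 0.2]
```

{"name": "servo_tool", "arguments": {"deltas": "-0.02 -0.003 0 0 0 0 0; -0.05 -0.006 0 0 0 0 0; -0.08 -0.01 0.01 0 0 0 0; -0.11 -0.014 0.03 0 0 0 0; -0.12 -0.015 0.06 0 0 0 0; -0.12 -0.015 0.09 0 0 0 0; -0.12 -0.015 0.105 0 0 0 0; -0.12 -0.015 0.105 0 0 0 0; -0.12 -0.015 0.105 0 0 0 0; -0.12 -0.015 0.105 0 0 0 0"}}

```text
time_s: 15.12
tool_pos: [0.4504, -0.0638, -0.0126]
ee_rot: [0.707, 0.707, -0.001, 0.0]
force: [0.2, 0.3, 1.1]
width: 0.0849
finger_force: 0.0
```

```bash
python3 - <<'E'
from h import *
delta([.4495,-.0637,-.0335])
E
```

```text
t 15.12 pos [ 0.4504 -0.0638 -0.0126] d [ 0.0002 -0.0009  0.0209] rv [-0.0005  0.0014 -0.    ] w 0.0849 F [0.2 0.3 1.1]
```

{"name": "servo_tool", "arguments": {"deltas": "0 -0.0005 0.007 0 0 0 0; 0 -0.0005 0.015 0 0 0 0; 0 -0.0005 0.021 0 0 0 0; 0 -0.0005 0.021 0 0 0 0; 0 -0.0005 0.021 0 0 0 255; 0 -0.0005 0.021 0 0 0 255; 0 -0.0005 0.021 0 0 0 255; 0 -0.0005 0.021 0 0 0 255; 0 -0.0005 0.021 0 0 0 255; 0 -0.0005 0.021 0 0 0 255"}}

```text
time_s: 15.95
tool_pos: [0.4493, -0.0637, -0.0339]
ee_rot: [0.707, 0.707, -0.001, -0.0]
force: [-0.6, -0.1, 5.0]
width: 0.0534
finger_force: 21.0
```

{"name": "servo_tool", "arguments": {"deltas": "0 0 -0.003 0 0 0 255; 0 0 -0.01 0 0 0 255; 0 0 -0.02 0 0 0 255; 0 0 -0.035 0 0 0 255; 0 0 -0.05 0 0 0 255; 0.01 0 -0.065 0 0 0 255; 0.03 0.001 -0.075 0 0 0 255; 0.055 0.0015 -0.075 0 0 0 255; 0.08 0.002 -0.075 0 0 0 255; 0.105 0.003 -0.075 0 0 0 255"}}

```text
time_s: 16.78
tool_pos: [0.4521, 0.0424, 0.0412]
ee_rot: [0.707, 0.707, -0.001, -0.0]
force: [0.1, 0.2, -0.9]
width: 0.0533
finger_force: 21.2
```

{"name": "servo_tool", "arguments": {"deltas": "0.02 0 0 0 0 0 255; 0.04 0.001 0 0 0 0 255; 0.055 0.0015 0 0 0 0 255; 0.065 0.0015 0 0 0 0 255; 0.068 0.0015 0.01 0 0 0 255; 0.068 0.0015 0.02 0 0 0 255; 0.068 0.0015 0.025 0 0 0 255; 0.068 0.0015 0.025 0 0 0 255; 0.068 0.0015 0.025 0 0 0 255; 0.068 0.0015 0.025 0 0 0 255"}}

```text
time_s: 17.62
tool_pos: [0.4538, 0.1085, 0.0155]
ee_rot: [0.708, 0.707, -0.001, -0.0]
force: [0.1, 0.2, -0.1]
width: 0.0532
finger_force: 21.1
```

```bash
python3 - <<'E'
from h import *
delta([.4538,.1093,-.004])
E
```

```text
t 17.62 pos [0.4538 0.1085 0.0155] d [0.0008 0.     0.0195] rv [-0.0019  0.0015 -0.0014] w 0.0532 F [ 0.1  0.2 -0.1]
```

{"name": "servo_tool", "arguments": {"deltas": "0.0006 0 0.004 0 0 0 255; 0.0006 0 0.008 0 0 0 255; 0.0006 0 0.012 0 0 0 255; 0.0006 0 0.015 0 0 0 255; 0.0006 0 0.017 0 0 0 255; 0.0006 0 0.0185 0 0 0 255; 0.0006 0 0.0195 0 0 0 255; 0.0006 0 0.0195 0 0 0 255; 0.0006 0 0.0195 0 0 0 255; 0.0006 0 0.0195 0 0 0 255"}}

```text
time_s: 18.45
tool_pos: [0.4535, 0.1099, -0.0039]
ee_rot: [0.707, 0.707, -0.001, -0.0]
force: [-0.1, -0.5, 3.6]
width: 0.0532
finger_force: 21.5
```

{"name": "servo_tool", "arguments": {"deltas": "0 0 -0.0005 0 0 0 255; 0 0 -0.0005 0 0 0 150; 0 0 -0.0005 0 0 0 80; 0 0 -0.0005 0 0 0 60; 0 0 -0.0005 0 0 0 40; 0 0 -0.0005 0 0 0 0; 0 0 -0.0005 0 0 0 0; 0 0 -0.0005 0 0 0 0; 0 0 -0.02 0 0 0 0; 0 0 -0.05 0 0 0 0"}}

```text
time_s: 19.28
tool_pos: [0.4514, 0.1095, 0.0445]
ee_rot: [0.707, 0.707, -0.004, -0.002]
force: [0.0, -0.2, -0.5]
width: 0.0856
finger_force: 0.0
```

{"name": "servo_tool", "arguments": {"deltas": "0 0 -0.04 0 0 0 0; -0.02 0.005 -0.07 0 0 0 0; -0.06 0.01 -0.09 0 0 0 0; -0.1 0.02 -0.1 0 0 0 0; -0.14 0.03 -0.1 0 0 0 0; -0.18 0.04 -0.1 0 0 0 0; -0.21 0.045 -0.1 0 0 0 0; -0.24 0.05 -0.1 0 0 0 0; -0.25 0.05 -0.1 0 0 0 0; -0.25 0.05 -0.1 0 0 0 0"}}

```text
time_s: 20.12
tool_pos: [0.5032, -0.1439, 0.1461]
ee_rot: [0.709, 0.705, -0.002, 0.0]
force: [-0.3, -0.5, -0.8]
width: 0.0853
finger_force: 0.0
```

```bash
python3 - <<'E'
from h import *
q,_=grab_frame("top"); p,_=grab_frame("scene"); delta([.508,-.28,.15])
np.savez("pics/9.npz",q=q,p=p)
for n,im,roi in(("top",q,(265,245,318,295)),("scene",p,(285,270,330,325))):
    g=cv2.cvtColor(im,cv2.COLOR_RGB2GRAY); s=cv2.cvtColor(im,cv2.COLOR_RGB2HSV)[:,:,1]
    k=((g>60)&(s<(87 if n=="top" else 80))).astype(np.uint8); z=np.zeros_like(k); a,b,c_,d=roi; z[b:d,a:c_]=k[b:d,a:c_]
    for c in cv2.findContours(z,cv2.RETR_EXTERNAL,cv2.CHAIN_APPROX_NONE)[0]:
        if cv2.contourArea(c)>100: e=cv2.fitEllipse(c); print(n,np.round(e[0],1),np.round(e[1],1),round(e[2]),ray(n,*e[0],.024).round(4),proj(n,[.4542,.1095,.024]))
for n,im in(("top",q),("scene",p)):
    h=cv2.cvtColor(im,cv2.COLOR_RGB2HSV); r=cv2.inRange(h,(0,150,80),(8,255,255))|cv2.inRange(h,(172,150,80),(180,255,255))
    for c in cv2.findContours(r,cv2.RETR_EXTERNAL,cv2.CHAIN_APPROX_NONE)[0]:
        if cv2.contourArea(c)>8:
            m=c.reshape(-1,2).mean(0); X=ray(n,*m,.15)
            if abs(X[0]-.51)<.06 and abs(X[1]+.28)<.06: print(n,"knob",cv2.boundingRect(c),X.round(4))
o=np.hstack([cv2.resize(q[180:315,250:400],(400,360),interpolation=cv2.INTER_CUBIC),cv2.resize(q[165:300,385:515][:, :],(400,360),interpolation=cv2.INTER_CUBIC)])
cv2.imwrite("pics/f.png",o[:,:,::-1])
E
```

```text
t 20.22 pos [ 0.5034 -0.1385  0.1457] d [-0.1415  0.0045 -0.0043] rv [-0.0032 -0.0005  0.0005] w 0.0851 F [ 0.3  0.8 -0.3]
top [289.3 270.4] [21.1 21.8] 150 [0.4547 0.1097 0.024 ] (np.float64(289.4119718249052), np.float64(270.6050319400696))
scene [305.8 293.2] [21.5 24.6] 171 [0.4574 0.1068 0.024 ] (np.float64(305.9188573504327), np.float64(294.49924273939337))
top knob (438, 231, 10, 9) [ 0.5085 -0.2823  0.15  ]
scene knob (387, 178, 6, 12) [ 0.5037 -0.2777  0.15  ]
```

```bash
python3 - <<'E'
from h import *
p=np.load("pics/top0.npz")["p"]; hsv=cv2.cvtColor(p,cv2.COLOR_RGB2HSV)
g=((hsv[:,:,1]<40)&(hsv[:,:,2]>130)).astype(np.uint8)
z=np.zeros_like(g); z[168:234,395:502]=g[168:234,395:502]
c=max(cv2.findContours(z,cv2.RETR_EXTERNAL,cv2.CHAIN_APPROX_NONE)[0],key=cv2.contourArea)
a=cv2.approxPolyDP(c,4,True).reshape(-1,2); print([(tuple(q),ray("top",*q,.118)[:2].round(3)) for q in a])
cols=np.arange(405,490); fr=[]; bk=[]
for u in cols:
    v=np.where(z[:,u])[0]; bk.append(ray("top",u,v.min(),.118)[:2]); fr.append(ray("top",u,v.max(),.118)[:2])
for n,e in(("front",fr),("back",bk)):
    e=np.array(e); l=cv2.fitLine(e.astype(np.float32),cv2.DIST_HUBER,0,.01,.01).ravel(); print(n,l, "yaw(deg) of +y:",np.degrees(np.arctan2(-l[0]*np.sign(l[1]),abs(l[1]))))
b=cv2.inRange(hsv,(100,120,60),(125,255,255)); b[:170]=0;b[260:]=0;b[:,:395]=0;b[:,505:]=0
ys,xs=np.where(b); print("blue",xs.min(),xs.max(),ys.min(),ys.max())
y=cv2.inRange(hsv,(15,90,90),(35,255,255)); y[:200]=0;y[260:]=0;y[:,:395]=0;y[:,505:]=0
for c in cv2.findContours(y,cv2.RETR_EXTERNAL,cv2.CHAIN_APPROX_NONE)[0]:
    if cv2.contourArea(c)>8: r=cv2.boundingRect(c); print("brass",r,ray("top",r[0],r[1]+r[3]/2,.095)[:2].round(3))
print(ray("top",490,232,.1).round(3),ray("top",493,232,.1).round(3))
E
```

```text
[((np.int32(398), np.int32(173)), array([ 0.687, -0.187])), ((np.int32(399), np.int32(229)), array([ 0.536, -0.18 ])), ((np.int32(500), np.int32(228)), array([ 0.529, -0.439])), ((np.int32(496), np.int32(173)), array([ 0.677, -0.444]))]
front [ 0.03724472  0.9993062   0.5338772  -0.3000838 ] yaw(deg) of +y: -2.1344585
back [ 0.03684684  0.9993209   0.68161935 -0.32840705] yaw(deg) of +y: -2.111646
blue 415 489 230 238
brass (401, 233, 15, 15) [ 0.51  -0.186]
brass (422, 231, 19, 13) [ 0.516 -0.242]
brass (446, 230, 17, 15) [ 0.514 -0.304]
[ 0.523 -0.418  0.1  ] [ 0.523 -0.426  0.1  ]
```

View pics/f.png

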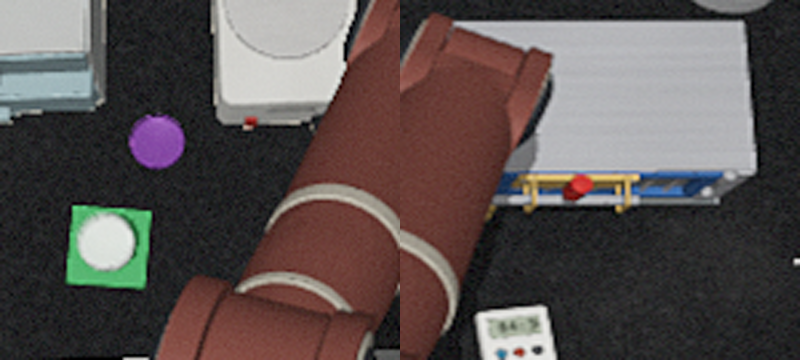

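The left half shows the pile round and centred on the tile. The right half shows the knob at (578,187), clear for a grasp.

{"name": "servo_tool", "arguments": {"deltas": "-0.015 0 -0.01 0 0 0 0; -0.04 0.001 -0.02 0 0 0.037 0; -0.07 0.002 -0.02 -0.003 0 0.037 0; -0.1 0.003 -0.02 -0.003 0 0.037 0; -0.125 0.0035 -0.02 -0.003 0 0.037 0; -0.1425 0.0035 -0.02 -0.003 0 0.037 0; -0.1425 0.0035 -0.02 -0.003 0 0.037 0; -0.1425 0.0035 0 -0.003 0 0.037 0; -0.1425 0.0035 0.02 -0.003 0 0.037 0; -0.1425 0.0035 0.02 -0.003 0 0.037 0"}}

```text
time_s: 21.05
tool_pos: [0.5058, -0.2765, 0.1225]
ee_rot: [0.718, 0.696, -0.0, -0.004]
force: [-0.9, 1.3, -0.8]
width: 0.0856
finger_force: 0.0
```

```bash
python3 - <<'E'
from h import *
delta([.507,-.281,.103],-.037)
E
```

```text
t 21.05 pos [ 0.5058 -0.2765  0.1225] d [-0.0045  0.0014  0.0195] rv [-0.0063 -0.0055  0.0047] w 0.0856 F [-0.9  1.3 -0.8]
```

{"name": "servo_tool", "arguments": {"deltas": "0 0 0.007 0 0 0 0; 0 0 0.014 0 0 0 0; 0 0 0.021 0 0 0 0; 0 0 0.021 0 0 0 255; 0 0 0.021 0 0 0 255; 0 0 0.021 0 0 0 255; 0 0 0.021 0 0 0 255; 0 0 0.021 0 0 0 255; 0 0 0.021 0 0 0 255; 0 0 0.021 0 0 0 255", "newtons": 40}}

```text
time_s: 21.88
tool_pos: [0.5084, -0.2828, 0.1059]
ee_rot: [0.72, 0.694, 0.0, 0.002]
force: [1.0, -0.1, 1.5]
width: 0.0161
finger_force: 39.1
```

```bash
python3 - <<'E'
from h import *
delta([.507,-.281,.103],-.037)
E
```

```text
t 21.88 pos [ 0.5084 -0.2828  0.1059] d [ 0.0017 -0.0014  0.0029] rv [ 0.0032  0.002  -0.    ] w 0.0161 F [ 1.  -0.1  1.5]
```

{"name": "servo_tool", "arguments": {"deltas": "0 0 -0.002 0 0 0 255; 0 0 -0.004 0 0 0 255; 0 0 -0.006 0 0 0 255; 0 0 -0.008 0 0 0 255; 0 0 -0.01 0 0 0 255; 0 0 -0.0115 0 0 0 255; 0 0 -0.0115 0 0 0 255; 0 0 -0.0115 0 0 0 255; 0 0 -0.0115 0 0 0 255; 0 0 -0.0115 0 0 0 255"}}

```text
time_s: 22.72
tool_pos: [0.5074, -0.2824, 0.1167]
ee_rot: [0.72, 0.694, -0.0, 0.001]
force: [2.0, -0.8, -0.6]
width: 0.0162
finger_force: 39.1
```

```bash
python3 - <<'E'
from h import *
delta([.507,-.281,.103],-.037)
E
```

```text
t 22.72 pos [ 0.5074 -0.2824  0.1167] d [ 0.0014 -0.0005  0.0137] rv [0.0011 0.0013 0.0002] w 0.0162 F [ 2.  -0.8 -0.6]
```

{"name": "servo_tool", "arguments": {"deltas": "-0.004 0 0 0 0 0 255; -0.008 0 0 0 0 0 255; -0.012 0 0 0 0 0 255; -0.016 0 0 0 0 0 255; -0.02 0 0 0 0 0 255; -0.024 0 0 0 0 0 255; -0.028 0 0 0 0 0 255; -0.033 0 0 0 0 0 255; -0.033 0 0 0 0 0 255; -0.033 0 0 0 0 0 255"}}

```text
time_s: 23.55
tool_pos: [0.5064, -0.3165, 0.117]
ee_rot: [0.72, 0.694, -0.0, 0.002]
force: [2.9, -0.6, -1.3]
width: 0.0161
finger_force: 39.2
```

{"name": "servo_tool", "arguments": {"deltas": "0 0 0 0 0 0 255; 0 0 0 0 0 0 255; 0 0 0 0 0 0 255; 0 0 0 0 0 0 255; 0 0 0 0 0 0 255; 0 0 0 0 0 0 255; 0 0 0 0 0 0 255; 0 0 0 0 0 0 255; 0 0 0 0 0 0 255; 0 0 0 0 0 0 255"}}

```text
time_s: 24.38
tool_pos: [0.5063, -0.3154, 0.1168]
ee_rot: [0.72, 0.694, -0.0, 0.001]
force: [3.2, -1.6, -1.7]
width: 0.0162
finger_force: 39.2
```

```bash
python3 - <<'E'
from h import *
delta([.507,-.281,.103],-.037)
s=robot.state();T=s["tool_pos"]; A=R.from_quat(s["ee_rot"])
r=np.array([.0,.0]); H=np.array([.52,-.412])
for th in np.radians([5,10,15,20,26]):
    c,w=np.cos(th),np.sin(th); q=H+np.array([[c,-w],[w,c]])@(T[:2]-H)
    print(np.degrees(th).round(), A.inv().apply([*(q-T[:2]),0]).round(4))
E
```

```text
t 24.38 pos [ 0.5063 -0.3154  0.1168] d [ 0.0344 -0.0005  0.0138] rv [0.0011 0.0013 0.0002] w 0.0162 F [ 3.2 -1.6 -1.7]
5.0 [-0.0019 -0.0083 -0.    ]
10.0 [-0.0045 -0.0164 -0.    ]
15.0 [-0.0077 -0.0243 -0.    ]
20.0 [-0.0117 -0.0318 -0.    ]
26.0 [-0.0173 -0.0404 -0.    ]
```

{"name": "servo_tool", "arguments": {"deltas": "-0.0004 -0.002 0 0 0 -0.02 255; -0.0008 -0.0042 0 0 0 -0.044 255; -0.0013 -0.0063 0 0 0 -0.066 255; -0.0019 -0.0083 0 0 0 -0.087 255; -0.0027 -0.011 0 0 0 -0.116 255; -0.0036 -0.0138 0 0 0 -0.146 255; -0.0045 -0.0164 0 0 0 -0.175 255; -0.0057 -0.0195 0 0 0 -0.209 255; -0.0064 -0.0212 0 0 0 -0.227 255; -0.0064 -0.0212 0 0 0 -0.227 255"}}

```text
time_s: 25.22
tool_pos: [0.484, -0.321, 0.1168]
ee_rot: [0.637, 0.771, -0.0, 0.0]
force: [2.3, -1.6, -1.5]
width: 0.0161
finger_force: 39.2
```

```bash
python3 - <<'E'
from h import *
delta([.507,-.281,.103],-.037+.454)
s=robot.state();T=s["tool_pos"]; A=R.from_quat(s["ee_rot"])
H=np.array([.52,-.412]); print(A.as_matrix().round(3)[:,1],np.hypot(*(T[:2]-H)))
for th in np.radians([4,8,13]):
    c,w=np.cos(th),np.sin(th); q=H+np.array([[c,-w],[w,c]])@(T[:2]-H)
    print(np.degrees(th).round(), A.inv().apply([*(q-T[:2]),0]).round(4))
E
```

```text
t 25.22 pos [ 0.484  -0.321   0.1168] d [0.035  0.0301 0.0138] rv [ 0.0003  0.0006 -0.2271] w 0.0161 F [ 2.3 -1.6 -1.5]
[0.982 0.189 0.   ] 0.09784176496356059
4.0 [-0.0015 -0.0067 -0.    ]
8.0 [-0.0035 -0.0132 -0.    ]
13.0 [-0.0066 -0.0212 -0.    ]
```

{"name": "servo_tool", "arguments": {"deltas": "-0.0004 -0.002 0 0 0 -0.02 255; -0.0008 -0.0042 0 0 0 -0.044 255; -0.0013 -0.0063 0 0 0 -0.066 255; -0.0019 -0.0083 0 0 0 -0.087 255; -0.0027 -0.011 0 0 0 -0.116 255; -0.0036 -0.0138 0 0 0 -0.146 255; -0.0046 -0.0164 0 0 0 -0.175 255; -0.0058 -0.0195 0 0 0 -0.209 255; -0.0066 -0.0212 0 0 0 -0.227 255; -0.0066 -0.0212 0 0 0 -0.227 255"}}

```text
time_s: 26.05
tool_pos: [0.4643, -0.3317, 0.1167]
ee_rot: [0.546, 0.838, -0.0, 0.0]
force: [2.1, 0.6, -0.9]
width: 0.0164
finger_force: 39.2
```

{"name": "servo_tool", "arguments": {"deltas": "0 0 0 0 0 0 255; 0 0 0 0 0 0 255; 0 0 0 0 0 0 255; 0 0 0 0 0 0 255; 0 0 0 0 0 0 255; 0 0 0 0 0 0 255; 0 0 0 0 0 0 255; 0 0 0 0 0 0 255; 0 0 0 0 0 0 255; 0 0 0 0 0 0 255"}}

```text
time_s: 26.88
tool_pos: [0.465, -0.3312, 0.1166]
ee_rot: [0.545, 0.838, -0.0, 0.0]
force: [-0.1, 0.8, -1.1]
width: 0.0166
finger_force: 39.2
```

```bash
python3 - <<'E'
from h import *
s=robot.state(); print(s["force"].round(1),s["tool_pos"].round(4),s["width"])
q,_=grab_frame("top"); p,_=grab_frame("scene")
for n,im,roi in(("top",q,(265,245,318,295)),("scene",p,(285,270,330,325))):
    g=cv2.cvtColor(im,cv2.COLOR_RGB2GRAY); sa=cv2.cvtColor(im,cv2.COLOR_RGB2HSV)[:,:,1]
    k=((g>60)&(sa<(87 if n=="top" else 80))).astype(np.uint8); z=np.zeros_like(k); a,b,c_,d=roi; z[b:d,a:c_]=k[b:d,a:c_]
    for c in cv2.findContours(z,cv2.RETR_EXTERNAL,cv2.CHAIN_APPROX_NONE)[0]:
        if cv2.contourArea(c)>100: e=cv2.fitEllipse(c); print(n,np.round(e[0],1),np.round(e[1],1))
# gate/rod: blue & brass pixels angle
for n,im in(("top",q),("scene",p)):
    h=cv2.cvtColor(im,cv2.COLOR_RGB2HSV)
    for nm,lo,hi in(("blue",(105,120,50),(125,255,255)),("brass",(15,90,90),(35,255,255))):
        m=cv2.inRange(h,lo,hi); ys,xs=np.where(m); P=np.array([ray(n,a,b,.1)[:2] for a,b in zip(xs,ys)])
        if len(P):
            P=P[(P[:,0]>.38)&(P[:,0]<.56)&(P[:,1]>-.45)&(P[:,1]<-.15)]
            if len(P)>15:
                l=cv2.fitLine(P.astype(np.float32),cv2.DIST_HUBER,0,.01,.01).ravel(); print(n,nm,len(P),P.min(0).round(3),P.max(0).round(3),"ang",np.degrees(np.arctan2(-l[0]*np.sign(l[1]),abs(l[1]))).round(1))
E
```

```text
[-0.1  0.8 -1.1] [ 0.465  -0.3312  0.1166] 0.01660502529773834
top [289.3 270.4] [21.1 21.9]
scene [305.7 293.3] [21.1 24.7]
top blue 170 [ 0.438 -0.335] [ 0.5  -0.23] ang 26.6
top brass 292 [ 0.429 -0.331] [ 0.529 -0.185] ang -25.8
scene blue 170 [ 0.409 -0.368] [ 0.509 -0.181] ang 30.9
scene brass 278 [ 0.424 -0.37 ] [ 0.531 -0.169] ang -15.5
```

The gate stands open at about 27° and the pile is unchanged. I'll nudge the bolt 2 mm further back for margin and let it settle.

{"name": "servo_tool", "arguments": {"deltas": "-0.001 0 0 0 0 0 255; -0.002 0 0 0 0 0 255; -0.002 0 0 0 0 0 255; -0.002 0 0 0 0 0 255; -0.002 0 0 0 0 0 255; -0.002 0 0 0 0 0 255; -0.002 0 0 0 0 0 255; -0.002 0 0 0 0 0 255; -0.002 0 0 0 0 0 255; -0.002 0 0 0 0 0 255"}}

```text
time_s: 27.82
tool_pos: [0.4659, -0.3332, 0.1168]
ee_rot: [0.545, 0.838, -0.0, 0.001]
force: [0.2, 1.3, -1.5]
width: 0.0161
finger_force: 39.2
```

```bash
python3 - <<'E'
from h import *
from bench import job
s=robot.state(); print(s["force"].round(1),s["tool_pos"].round(4),s["width"],s["finger_force"],abs(s["qd"]).max())
print(job.job_done())
E
```

```text
[ 0.2  1.3 -1.5] [ 0.4659 -0.3332  0.1168] 0.016058852763369748 39.1568473353982 0.0014628138153600502
the job is handed in; nothing more can be done
None
```

I handed the job in at about 28 s with both dishes stacked on the tile dish, the bolt drawn back about 33 mm and the gate held about 27° open by the knob; no verdict came back, the bolt draw was read from arm travel only, and I took gripping the knob to count as holding the gate.

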